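Pull out the dye strainer tray with the hook and fit its strainer plate

TASK

Take the T-handled hook from its slanted stand, catch its claw in the finger hole of the filter unit's tray and pull the tray out all the way to its stop, then put the hook back in its stand as it was. Then gently lower the strainer plate into the pulled-out tray, holding it until both pins are through its holes, and let go so that it lies flat. The unit and its tray are wet with dye: do not touch them with the gripper or arm, and leave the iron weight and the dye cup on the far side of the bench where they are.

Things in the scene. Friction and masses are not known exactly. Their poses are not given: they have to be found in the camera images.
- filter_unit: Fixed steel housing, 250 deep (its x) x 200 wide (its y) x 136 high; a pipe stub of 33 mm radius stands on top, up to 204, 170 behind the front. Origin on the bench under the middle of its front face; x points into the housing, so the tray slides out along -x; z up.
- guard_bar (a point): Middle of the fixed 14 mm round guard bar across the unit's front, 180 long along the unit's y, axis 30 in front of its face and 120 above the bench: right above the finger hole while the tray is shut, so the hook must come in slanting under it from the front (-x). Axes as the unit's.
- tray (a joint): Sliding strainer tray in the unit: 0 = shut, grows as it comes out along the unit's -x, stop at 0.160 m. Starts 0 to 0.012. It stays where it is left (friction about 2.5 N, damping 12 N s/m). Aluminium pan 215 long x 168 wide, walls 1.5 to 4 thick, rim 60 above the bench, underside 27 above it.
- tray_hole (a point): Centre of the tray's finger hole at its top face, 60 above the bench; axes as the unit's; moves with the tray. The hole goes vertically through a 4 mm thick flat tongue, 80 wide, reaching 54 in front of the housing when shut. Hole 28 (x) by 40 (y); the strip in front of it (-x) is 10 wide. Under the tongue: 56 mm free space.
- tray_seat (a point): Point in the pan midway between its two pins, on the ledges that carry the plate (40 above the bench); axes as the unit's; moves with the tray, 78 mm behind the hole. Pins at y = +50 and -50 from it: 10 mm diameter, 14 high straight, then a cone to 3 mm at 24 high. Seated, the plate's underside centre is here. Pan 162 wide inside.
- stand: Fixed wooden hook stand, base 160 x 120, 152 high; origin on the bench under the seated hook's handle; x is the way the shank runs forward and down, z up. Two posts (64 apart inside, 104 outside, along y) have sloping ledges with a lip on the low (-x) side; the handle's ends lie on them, the shank rests on a cross rod. The hook lifts straight up out of it and goes back straight down.
- stand_seat (a point): Where the handle's centre is when the hook sits in its stand: 150 above the bench; axes as the stand's.
- hook_grip (a point): Centre of the T-handle of the loose pull hook (0.16 kg). Axes as the stand's when it sits there; then the shank slopes 35 degrees from vertical, forward (+x) and down; it hooks the tray in the same attitude. Handle: flat wooden bar 110 long (y), 24 deep along the shank, 16 thick square to both: grip across the 16 at mid-length, tool slanting along the shank.
- hook_tip (a point): End of the hook's claw (radius 4), at (64, 0, -124) mm from hook_grip in the hook's axes. The 8 mm round shank runs from the handle to (69, 0, -98), where it bends into the 26 mm claw pointing down and 10 degrees back.
- plate_grip (a point): Loose perforated steel strainer plate, 90 (x) x 130 (y) x 6 thick, 0.35 kg, lying flat on the bench; this point is the centre of its handle bar, 36 above the plate's underside. The bar is 80 long (x), 14 wide (y), 16 high, on two legs at x = +-33. Two 14 mm holes at x = 0, y = +50 and -50. Either way round fits.
- plate_base (a point): Centre of the strainer plate's underside; z square to the plate.
- weight_b: Round black iron weight, 72 diameter, 30 high, on the far side (a second one stands near the robot); origin centre of underside. Bystander.
- cup_a: Steel dye cup, 70 diameter, 70 high, with a 90 mm rod handle along its x; origin centre of underside. Bystander.
Mind the look-alikes: they are no part of the job. Leave any blue or green look-alike of the part that bears plate_grip alone.

How it is judged (in metres and radians):
On the way, in this order (a step that is already met when the one before it is completed fails the run):
1. the hook's claw is down in the tray's finger hole (x of hook_tip in the frame of tray_hole between -0.019 and 0.019 m and y of hook_tip in the frame of tray_hole between -0.024 and 0.024 m and z of hook_tip in the frame of tray_hole between -0.05 and -0.006 m), for 0.2 s.
2. the tray is pulled out at least 145 mm with the claw still in the finger hole (all of step 1 and value of joint tray above 0.145 m), for 0.1 s.
3. the hook is back in its stand and let go, the tray still out (distance between hook_grip and stand_seat below 0.015 m and angle between hook_grip's own z axis and vertical below 0.15 rad and value of joint tray above 0.14 m and contact force between the fingers and hook below 0.1 N), for 0.2 s.
4. the plate, still held, is lowered on the pins to within 14 mm of the ledges (horizontal distance between plate_base and tray_seat below 0.006 m and z of plate_base in the frame of tray_seat below 0.014 m and contact force between the fingers and plate above 1 N), for 0.1 s.
At the end, for the whole second after the job is handed in: Tray out at least 140 mm; plate on its ledges in the tray, both pins through: centre within 5 mm, height 4 mm, level within 3 degrees, turned within 4.5 degrees of square; hook in its stand within 15 mm and 8 degrees; all at rest, let go (horizontal distance between plate_base and tray_seat below 0.005 m and z of plate_base in the frame of tray_seat between -0.004 and 0.004 m and angle between plate_base's own z axis and vertical below 0.05 rad and angle between the x axis of plate_base and the x axis of tray_seat, either way round below 0.08 rad and distance between hook_grip and stand_seat below 0.015 m and angle between hook_grip's own z axis and vertical below 0.15 rad and value of joint tray above 0.14 m and linear speed of each of plate, hook below 0.02 m/s and velocity of joint tray between -0.01 and 0.01 m/s); the robot touches nothing.
It fails at once if gripper or arm touches the filter unit or its tray (contact force between any of the fingers, the arm and filter_unit above 2 N).
It fails at once if the plate is dropped or forced onto the unit (over 60 N) (contact force between plate and filter_unit above 60 N).
It fails at once if the iron weight or the dye cup on the far side is moved more than 30 mm (distance of any of weight_b, cup_a from where it was at the start of the episode above 0.03 m).
It also fails if it takes over 72 s, if anything falls off the work surface, if the arm or the gripper's body presses on something with over 40 N, if the wrist force passes 120 N, or if a joint passes its speed limit or range.

ROBOT

A 7-joint arm with a two-finger parallel gripper is mounted at the origin on the work surface. World frame = base frame: x ahead of the robot, y to its left, z up, the work surface at z = 0. Lengths are in m, angles in degrees, forces in N, time in s.
With the tool pointing down it reaches from about 0.425 to 0.875 m from the base axis. Payload 4.7 kg.
Tool frame: the origin (TCP) lies on the centre line of the jaws, within the pads' length; the fingertips stand 19 mm ahead of it and the grasp point (between the pads) is the TCP; z points along the fingers, y is the line along which they close (so a half turn about z gives the same grasp; the last joint's range is limited). The gripper opens to 87 mm and grips with 3 to 60 N. Pads are 19 mm wide; open, the fingers measure 117 mm over their backs; the gripper's body (75 mm by 190 mm) begins 51 mm behind the grasp point.
Start: joints at [64.177, 18.392, -4.016, 83.108, 1.295, 78.541, -3.26], TCP at [0.291, -0.581, 0.242] pointing down, gripper open.
Joint ranges: [-163.93, 163.93], [-17.29, 119.83], [-79.2, 71.16], [3.27, 140.29], [-89.18, 269.18], [5.43, 117.66], [-154.24, 154.24]. Speed limits (degrees/s): [147.25, 147.25, 180, 180, 180, 180, 180].

INTERFACE

Orientations are given as [roll, pitch, yaw] about the fixed x, y, z axes, in that order (R = Rz(yaw) Ry(pitch) Rx(roll)).
In Python, from cell import env, imaging gives the robot as it stands.
- The arm moves only by the shell command python3 -m crank 'ROWS' [OPENING] [FORCE]. ROWS is JSON, a list of rows, each an object of numbers: "x", "y", "z": the shift along the tool's x, y, z in m; "turn": the turn about the tool's z in rad. In form: [{"x": .., "y": .., "z": .., "turn": ..}, ...]. A call has 1 to 12 rows; each row is the pose to reach, as a shift and turn from the pose commanded when the call began, along the tool's axes at that moment; what a row does not reach only later rows make up. A row lasts 1/8 s, in which the tool goes at most 62.5 mm and 10.7 degrees, less where a joint would pass 70% of its speed; a pose out of reach is approached as far as the arm can. A call with a gripper value outside its range is refused whole. OPENING is the finger opening in m, from 0 to 0.087, set as the call begins (- or left out, the last holds). The fingers move at their own pace and stop on an object; FORCE is the grip in N (left out, the last holds). Time passes only in rows, so rows that repeat a pose let the fingers close. It gives the time, the measured TCP pose, the force, the opening and the grip force at its end, in the units of the state.
- env.get_obs(): the state, without advancing time (a new reading comes with each control period).
- imaging.read_camera(name): name is "scene" or "top"; returns the picture (480x640x3 uint8, red, green, blue); there is no depth.
- imaging.get_calibration(name): a dict with "camera_matrix" (3x3 intrinsics, pixels), "k1" (the pictures are not rectified: a ray, as slopes to the right and down, at radius r is drawn at 1 + k1 r^2 times it, then the intrinsics apply), "position" and "attitude" of the camera in the world. Camera axes: x right, y up, looking along -z (the intrinsics and any distortion apply to the point x, -y, -z); pixel columns grow to the right and rows downward; lengths in m; the calibration is good to about 2 mm. A picture is of the moment at which its call begins. get_calibration takes no time and is no camera call.
- env.sign_off(): hands the job in; it is judged then, once.
The state is a dict: "time_s": time; "qpos": joint angles; "joint_velocities": joint speeds; "effort": joint torques, N m; "tool_pos": TCP position; "tool_rot": TCP orientation; "force": force on the tool from outside, world axes, zero at the start; "wrist_torque": the same for the moment, N m; "grip_width": finger opening in m; "grasp_force": force on a finger pad.
Only numpy, scipy, OpenCV 4.12 (cv2) and the standard library are available. Lean on these libraries where they do the work, as an engineer would, in place of code of your own. Each camera call takes 0.05 s, during which the arm holds its last target. There are 200 camera calls.

## Working session

There is one attempt and no reset: what is moved stays moved. The work goes in short steps, Python scripts to look and compute and a shell command to move; the robot and the scene stay as the last step left them, time stands still between calls to the robot, and variables do not carry over. Pictures are saved under pics/ and viewed, at most 10 in all, crops included, and the job is handed in when it is done.

```bash
ls; mkdir -p pics
python3 - <<'E'
from cell import env, imaging
import cv2
for n in("scene","top"):
    c=imaging.get_calibration(n); print(n,c)
    cv2.imwrite(f"pics/{n}0.png",imaging.read_camera(n)[:,:,::-1])
print(env.get_obs())
E
```

```text
pics
scene {'camera_matrix': array([[590.28515073,   0.        , 313.73293287],
       [  0.        , 590.28515073, 242.63501765],
       [  0.        ,   0.        ,   1.        ]]), 'k1': -0.16171216853716378, 'position': array([ 1.32649937, -0.07907174,  1.32100546]), 'attitude': array([34.01585418, -0.61951189, 88.00900557])}
top {'camera_matrix': array([[522.19268726,   0.        , 328.07450282],
       [  0.        , 522.19268726, 243.31848998],
       [  0.        ,   0.        ,   1.        ]]), 'k1': -0.11697683453836764, 'position': array([ 0.35364466, -0.06107623,  1.46248832]), 'attitude': array([  5.40263836,   0.1052341 , -90.10464622])}
{'time_s': 0.1, 'qpos': array([64.17810837, 18.43684906, -4.01535008, 83.16827074,  1.29594032,
       78.54183591, -3.26001021]), 'joint_velocities': array([-0.06598619, -0.18213481,  0.03628214, -0.13761633,  0.036691  ,
       -0.00999471, -0.00545649]), 'effort': array([-1.53230934e-05, -4.92569518e+01, -4.05432070e-01, -3.13398242e+01,
       -6.41608355e-02,  3.94974451e-02,  9.80942559e-05]), 'tool_pos': array([ 0.29108407, -0.5806524 ,  0.24054462]), 'tool_rot': array([-1.79898330e+02,  6.48429919e-03,  2.66315053e+01]), 'force': array([-0.40383903, -0.55438694,  0.87853413]), 'wrist_torque': array([-0.0316111 ,  0.03629043,  0.03288335]), 'grasp_force': 0.0, 'grip_width': 0.08683679655160759}
```

View pics/scene0.png

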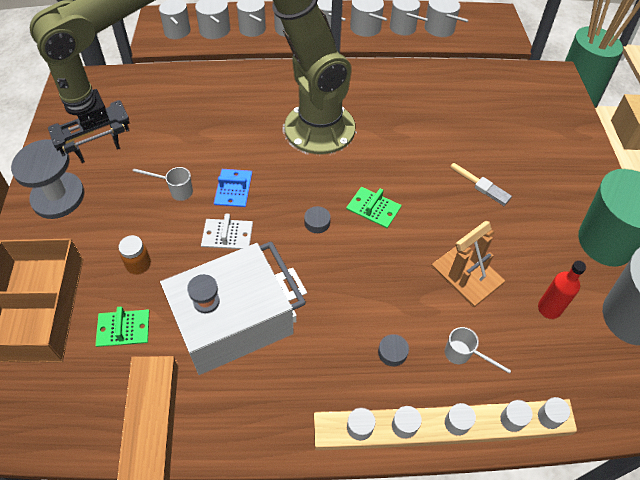

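View pics/top0.png

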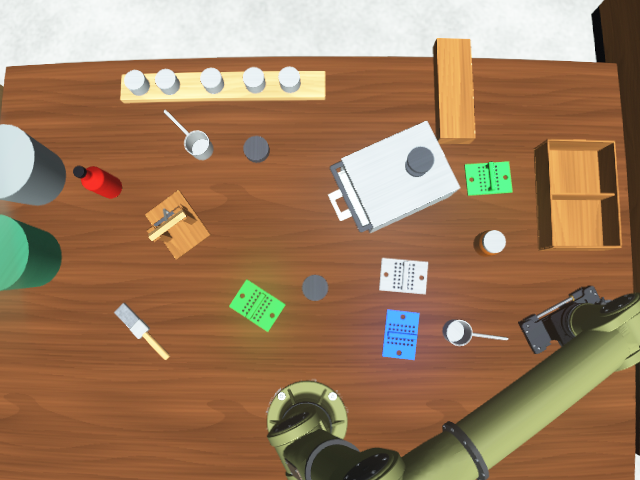

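```bash
cat > h.py <<'E'
import cv2, numpy as np
from cell import env, imaging
from scipy.spatial.transform import Rotation as R
from scipy.optimize import least_squares
def proj(n,P):
    c=imaging.get_calibration(n); Rm=R.from_euler('xyz',c['attitude'],degrees=True).as_matrix()
    p=(np.atleast_2d(P)-c['position'])@Rm
    s=np.c_[p[:,0],-p[:,1]]/-p[:,2:]
    s=s*(1+c['k1']*(s**2).sum(1,keepdims=True)); K=c['camera_matrix']
    return s@K[:2,:2].T+K[:2,2]
def place(q,L): # q=x,y,yaw ; L local pts
    c,s=np.cos(q[2]),np.sin(q[2]); L=np.atleast_2d(L)
    return np.c_[q[0]+c*L[:,0]-s*L[:,1],q[1]+s*L[:,0]+c*L[:,1],L[:,2]]
def fit(obs,q0): # obs: list (cam, local xyz, uv)
    f=lambda q:np.concatenate([(proj(n,place(q,l))-uv)[0] for n,l,uv in obs])
    r=least_squares(f,q0,loss='soft_l1'); print(r.x,np.degrees(r.x[2])); print(r.fun.reshape(-1,2).round(1).tolist()); return r.x
def crop(img,x,y,w,h,k):
    a=cv2.resize(img[y:y+h,x:x+w,::-1],None,fx=k,fy=k,interpolation=cv2.INTER_CUBIC)
    for i in range(-x%10,w,10):
        cv2.line(a,(i*k,0),(i*k,6),(0,0,255),1); cv2.putText(a,str(x+i),(i*k,16),0,.35,(0,255,255),1)
    for j in range(-y%10,h,10):
        cv2.line(a,(0,j*k),(6,j*k),(0,0,255),1); cv2.putText(a,str(y+j),(8,j*k+4),0,.35,(0,255,255),1)
    return a
E
python3 - <<'E'
from h import *
t=imaging.read_camera("top");s=imaging.read_camera("scene")
A=np.vstack([np.hstack([crop(t,140,187,80,80,5),crop(s,430,217,80,80,5)]),np.hstack([crop(t,370,252,80,40,5)[:200],crop(s,190,210,80,40,5)])])
B=np.hstack([crop(t,320,117,80,120,5),crop(s,232,235,80,120,5)])
cv2.imwrite("pics/A.png",A);cv2.imwrite("pics/B.png",B)
E
```

```text
(no output)
```

View pics/A.png

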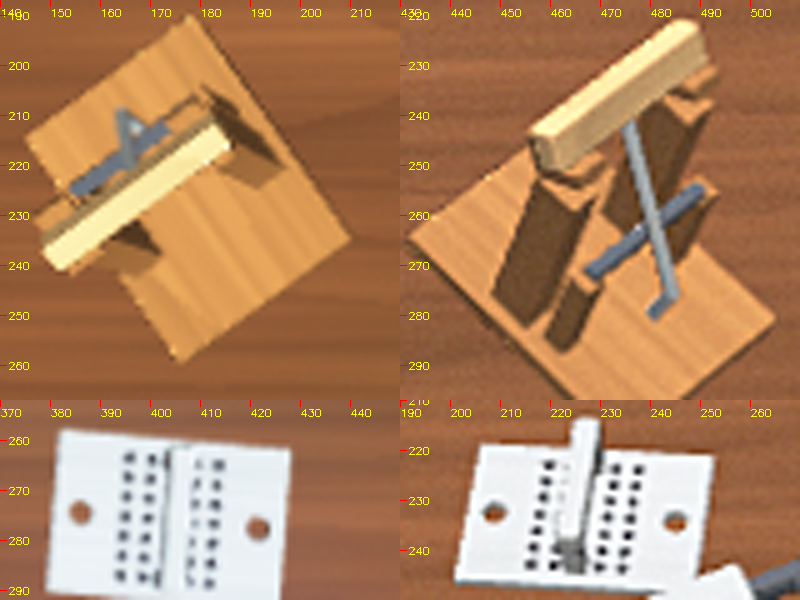

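View pics/B.png

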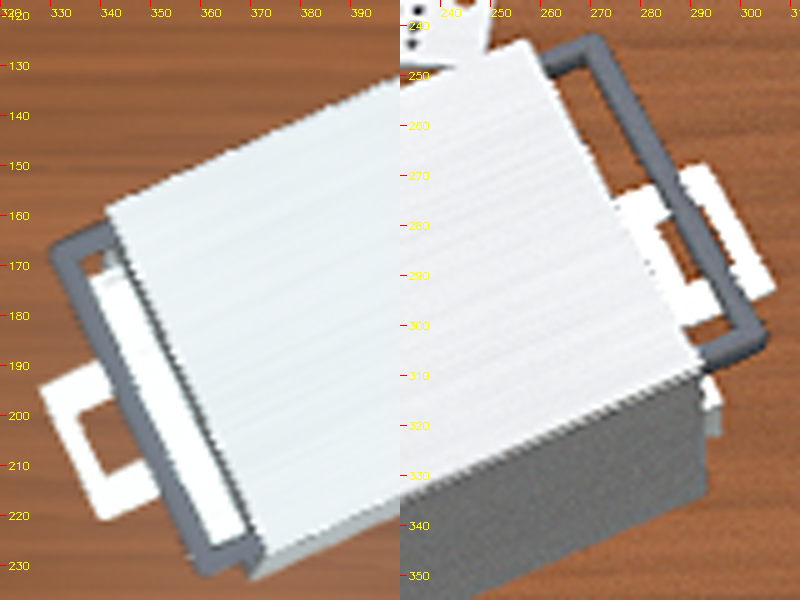

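```bash
cat > m.py <<'E'
from h import *
a=np.radians(35);d=np.array([np.sin(a),0,-np.cos(a)]);n=np.array([np.cos(a),0,np.sin(a)]);g=np.array([0,0,.15])
def hc(i,j,k): return g+.012*i*d+.008*j*n+np.array([0,.055*k,0])
hook=fit([("top",hc(-1,-1,1),(152,241.5)),("top",hc(-1,-1,-1),(186,216.5)),("top",hc(-1,1,1),(148.5,237)),("top",hc(-1,1,-1),(182,211.5)),
("scene",hc(-1,-1,1),(486.5,220.5)),("scene",hc(-1,-1,-1),(456.5,243)),("scene",g+[.064,0,-.124],(480.5,280)),("scene",hc(1,1,-1),(460,251.5))],[.5,.4,.6])
pc=lambda i,j:np.array([.045*i,.065*j,.006]); ph=lambda j:np.array([0,.05*j,.006])
plate=fit([("top",pc(1,1),(382,258)),("top",pc(1,-1),(428,261.6)),("top",pc(-1,1),(379.6,290.4)),("top",ph(1),(386.2,274.4)),("top",ph(-1),(421.8,277.8)),
("scene",pc(-1,-1),(206,218.6)),("scene",pc(-1,1),(252.6,221.2)),("scene",pc(1,-1),(201.2,246)),("scene",ph(-1),(208.8,232.4)),("scene",ph(1),(245,234.4))],[.4,-.2,0])
uf=lambda x,y,z:np.array([x,y,z])
unit=fit([("top",uf(0,.1,.136),(341.6,158.4)),("top",uf(0,-.1,.136),(372.4,226.6)),("scene",uf(0,.1,.136),(292.4,309.4)),("scene",uf(0,-.1,.136),(257.4,243)),
("top",uf(.25,.1,.136),(429,122)),("top",uf(.25,-.1,.136),(460,186)),("scene",uf(0,.1,0),(293.4,334))],[.6,-.15,-1.15])
tr=fit([("top",uf(-.054,.04,.06),(328,194.6)),("top",uf(-.054,-.04,.06),(341,221)),("scene",uf(-.054,-.04,.06),(293.6,268)),("scene",uf(-.054,.04,.06),(307,293)),
("top",uf(-.044,.02,.06),(335.6,200)),("top",uf(-.044,-.02,.06),(340.6,211.6))],unit)
c,s=np.cos(unit[2]),np.sin(unit[2]); dd=tr[:2]-unit[:2]; print("tray rel unit", dd@[c,s],dd@[-s,c])
E
python3 m.py
```

```text
[0.52696041 0.35508839 0.62161627] 35.615988877962856
[[-0.6, -0.5], [0.4, -0.5], [-1.1, -0.5], [0.6, -0.2], [-0.7, -0.6], [-1.3, -1.0], [0.0, -0.9], [2.1, 0.3]]
[ 0.40068991 -0.2697174  -0.08286785] -4.747978232292984
[[-0.3, -0.4], [-0.2, -0.3], [-0.2, -0.6], [-0.3, -0.3], [-0.3, -0.9], [-0.3, -0.3], [-0.4, -0.8], [-0.5, -0.7], [-0.2, -0.6], [-0.0, -0.9]]
[ 0.61393896 -0.13380756 -1.15813132] -66.35603700538456
[[-0.3, -1.8], [0.6, -0.2], [-0.4, -0.9], [0.4, -0.9], [-1.2, -2.1], [0.3, 2.1], [-0.3, 0.3]]
[ 0.60761237 -0.12450622 -1.14141384] -65.39819547748377
[[-0.0, -0.7], [-0.7, -0.7], [-1.3, -0.9], [-0.6, -0.9], [-1.2, -1.0], [-0.0, 0.6]]
tray rel unit -0.011057836766867977 -0.0020651884177024056
```

```bash
python3 -m crank --help 2>&1 | head -30
python3 - <<'E'
from cell import env
o=env.get_obs();print(o['time_s'],o['tool_pos'],o['tool_rot'])
E
```

```text
invalid input: not JSON, or not a number
0.2 [ 0.29115984 -0.58079676  0.24088038] [-1.79932127e+02  7.15289182e-03  2.66303991e+01]
```

```bash
cat >> h.py <<'E'
def go(*tg): # targets (x,y,z,yaw_deg): print rows from present pose
    o=env.get_obs(); Rm=R.from_euler('xyz',o['tool_rot'],degrees=True)
    print(round(o['time_s'],2),o['tool_pos'].round(4),o['tool_rot'].round(2),'F',o['force'].round(1),'q7',o['qpos'][6].round(1),'w',round(o['grip_width'],4),round(o['grasp_force'],1))
    for x,y,z,w in tg:
        s=Rm.inv().apply(np.array([x,y,z])-o['tool_pos']); t=-((w-o['tool_rot'][2]+180)%360-180)
        print('row',s.round(4).tolist(),'turn',round(np.radians(t),3))
E
python3 -c "
from h import *
go((.52,-.1,.26,120),(.5505,.372,.25,204),(.5505,.372,.25,215.6))"
```

```text
0.2 [ 0.2912 -0.5808  0.2409] [-1.7993e+02  1.0000e-02  2.6630e+01] F [-0.7 -0.1 -0.1] q7 -3.3 w 0.0872 0.0
row [0.4201, -0.3272, -0.0188] turn -1.63
row [0.6589, -0.7355, -0.0083] turn -3.096
row [0.6589, -0.7355, -0.0083] turn 2.985
```

```bash
python3 -m crank '[{"x":0.42,"y":-0.327,"z":-0.019,"turn":-1.63},{"x":0.42,"y":-0.327,"z":-0.019,"turn":-1.63},{"x":0.42,"y":-0.327,"z":-0.019,"turn":-1.63},{"x":0.42,"y":-0.327,"z":-0.019,"turn":-1.63},{"x":0.42,"y":-0.327,"z":-0.019,"turn":-1.63},{"x":0.42,"y":-0.327,"z":-0.019,"turn":-1.63},{"x":0.42,"y":-0.327,"z":-0.019,"turn":-1.63},{"x":0.42,"y":-0.327,"z":-0.019,"turn":-1.63},{"x":0.42,"y":-0.327,"z":-0.019,"turn":-1.63},{"x":0.42,"y":-0.327,"z":-0.019,"turn":-1.63}]' 0.022 20
python3 -c "
from h import *
go((.5505,.372,.25,215.6))"
```

```text
time_s: 1.45
tool_pos: [0.5211, -0.0969, 0.2607]
tool_rot: [179.9, -0.0, 120.4]
force: [-0.9, -0.7, 0.5]
grip_width: 0.0221
grasp_force: 0.0
1.45 [ 0.5211 -0.0969  0.2607] [ 1.7994e+02 -3.0000e-02  1.2039e+02] F [-0.9 -0.7  0.5] q7 35.9 w 0.0221 0.0
row [0.3896, 0.2626, 0.0111] turn -1.662
```

```bash
python3 -m crank '[{"x":0.39,"y":0.263,"z":0.01,"turn":-1.662},{"x":0.39,"y":0.263,"z":0.01,"turn":-1.662},{"x":0.39,"y":0.263,"z":0.01,"turn":-1.662},{"x":0.39,"y":0.263,"z":0.01,"turn":-1.662},{"x":0.39,"y":0.263,"z":0.01,"turn":-1.662},{"x":0.39,"y":0.263,"z":0.01,"turn":-1.662},{"x":0.39,"y":0.263,"z":0.01,"turn":-1.662},{"x":0.39,"y":0.263,"z":0.01,"turn":-1.662},{"x":0.39,"y":0.263,"z":0.01,"turn":-1.662},{"x":0.39,"y":0.263,"z":0.01,"turn":-1.662},{"x":0.39,"y":0.263,"z":0.01,"turn":-1.662},{"x":0.39,"y":0.263,"z":0.01,"turn":-1.662}]'
python3 -c "
from h import *
go((.5505,.372,.15,215.6),(.5505,.372,.119,215.6))"
```

```text
time_s: 2.95
tool_pos: [0.5534, 0.3676, 0.2506]
tool_rot: [-179.9, -0.0, -144.9]
force: [0.2, -0.6, 0.5]
grip_width: 0.0218
grasp_force: 0.0
2.95 [0.5534 0.3676 0.2506] [-179.94   -0.   -144.95] F [ 0.2 -0.6  0.5] q7 73.0 w 0.0218 0.0
row [-0.0002, 0.0054, 0.1006] turn -0.01
row [-0.0002, 0.0054, 0.1316] turn -0.01
```

```bash
python3 -m crank '[{"x":0,"y":0.005,"z":0.04,"turn":-0.01},{"x":0,"y":0.005,"z":0.08,"turn":-0.01},{"x":0,"y":0.005,"z":0.08,"turn":-0.01},{"x":0,"y":0.005,"z":0.08,"turn":-0.01}]' >/dev/null
python3 - <<'E'
from h import *
t=imaging.read_camera("top");s=imaging.read_camera("scene")
cv2.imwrite("pics/C.png",np.hstack([crop(t,130,187,80,100,5),crop(s,430,207,80,100,5)]))
go((.5505,.372,.119,215.6))
E
```

```text
3.55 [0.5508 0.3736 0.1729] [-179.99    0.2  -144.21] F [ 0.1  0.4 -0. ] q7 71.4 w 0.0219 0.0
row [0.0014, -0.0012, 0.0539] turn 0.003
```

View pics/C.png

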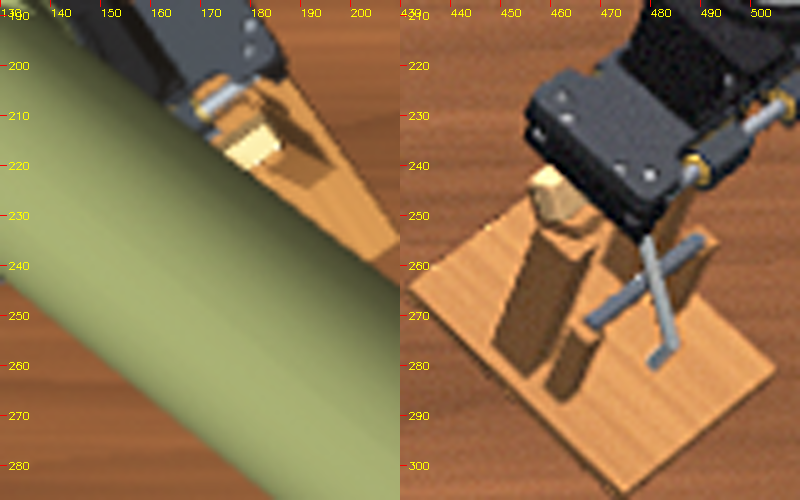

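```bash
python3 -m crank '[{"x":0.001,"y":-0.001,"z":0.02,"turn":0},{"x":0.001,"y":-0.001,"z":0.035,"turn":0},{"x":0.001,"y":-0.001,"z":0.045,"turn":0},{"x":0.001,"y":-0.001,"z":0.052,"turn":0},{"x":0.001,"y":-0.001,"z":0.052,"turn":0},{"x":0.001,"y":-0.001,"z":0.052,"turn":0}]'
python3 - <<'E'
from h import *
go((.5505,.372,.119,215.6))
E
```

```text
time_s: 4.3
tool_pos: [0.5499, 0.3717, 0.1189]
tool_rot: [180.0, 0.0, -144.2]
force: [0.5, 0.6, 0.2]
grip_width: 0.0221
grasp_force: 0.0
4.3 [0.5499 0.3717 0.1189] [ 1.8000e+02  4.0000e-02 -1.4417e+02] F [0.5 0.6 0.2] q7 70.1 w 0.0221 0.0
row [-0.0007, -0.0002, -0.0001] turn 0.004
```

Grip the shank firmly.

```bash
python3 -m crank '[{"x":0},{"x":0},{"x":0},{"x":0}]' 0 60
python3 -m crank '[{"z":-0.01},{"z":-0.02},{"z":-0.035},{"z":-0.05},{"z":-0.07},{"z":-0.09},{"z":-0.1},{"z":-0.1},{"z":-0.1}]'
python3 - <<'E'
from h import *
s=imaging.read_camera("scene")
cv2.imwrite("pics/D.png",crop(s,400,190,130,110,6))
go((.5505,.372,.119,215.6))
E
```

```text
4.35 [0.5499 0.3718 0.1191] [-1.8000e+02  5.0000e-02 -1.4418e+02] F [-0.2 -0.4 -0.2] q7 70.1 w 0.0219 0.0
row [-0.0006, -0.0002, 0.0001] turn 0.004invalid input
invalid input
```

View pics/D.png

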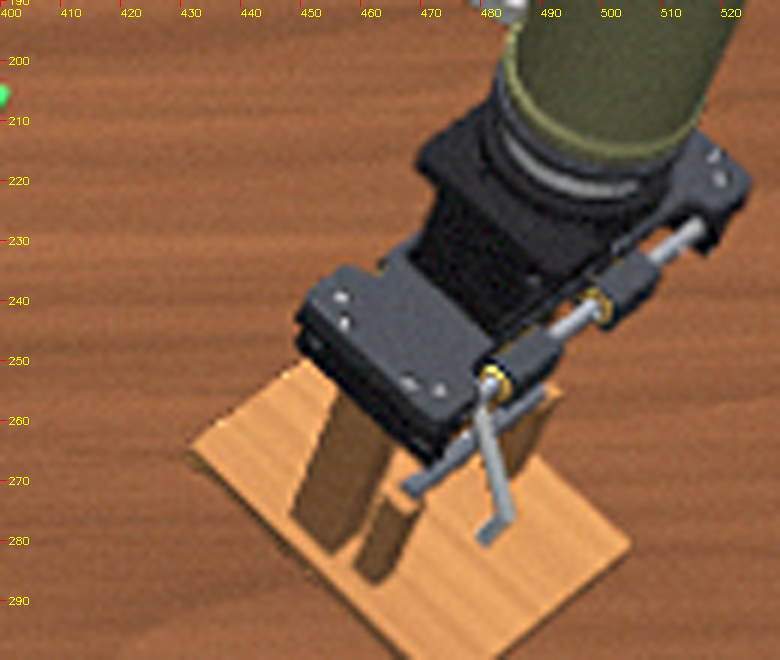

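Only the full four-key rows are accepted, so nothing has moved yet. The picture shows the gripper body over the handle, with the shank coming out under the rails at about (481,255) and the claw at (481,279).

```bash
python3 -m crank '[{"x":0,"y":0,"z":0,"turn":0},{"x":0,"y":0,"z":0,"turn":0},{"x":0,"y":0,"z":0,"turn":0},{"x":0,"y":0,"z":0,"turn":0}]' 0 60 && python3 -m crank '[{"x":0,"y":0,"z":-0.01,"turn":0},{"x":0,"y":0,"z":-0.02,"turn":0},{"x":0,"y":0,"z":-0.035,"turn":0},{"x":0,"y":0,"z":-0.05,"turn":0},{"x":0,"y":0,"z":-0.07,"turn":0},{"x":0,"y":0,"z":-0.09,"turn":0},{"x":0,"y":0,"z":-0.1,"turn":0},{"x":0,"y":0,"z":-0.1,"turn":0},{"x":0,"y":0,"z":-0.1,"turn":0}]'
python3 - <<'E'
from h import *
s=imaging.read_camera("scene")
cv2.imwrite("pics/E.png",crop(s,420,190,110,100,7)[:600,:770])
o=env.get_obs()
P=np.array([o['tool_pos']-[0,0,.085]]);print(proj("scene",P))
go((.5505,.372,.119,215.6))
E
```

```text
time_s: 4.85
tool_pos: [0.5496, 0.3717, 0.1188]
tool_rot: [180.0, 0.0, -144.2]
force: [0.6, -0.0, 0.3]
grip_width: 0.0064
grasp_force: 60.0
time_s: 5.98
tool_pos: [0.5494, 0.3711, 0.2177]
tool_rot: [-180.0, -0.1, -144.2]
force: [-0.6, 0.5, -1.1]
grip_width: 0.006
grasp_force: 60.0
[[480.46890406 246.98766048]]
6.03 [0.5494 0.371  0.2175] [-1.7999e+02 -9.0000e-02 -1.4418e+02] F [ 0.1 -0.1 -2.5] q7 72.6 w 0.0066 60.0
row [-0.0016, 0.0002, 0.0985] turn 0.004
```

View pics/E.png

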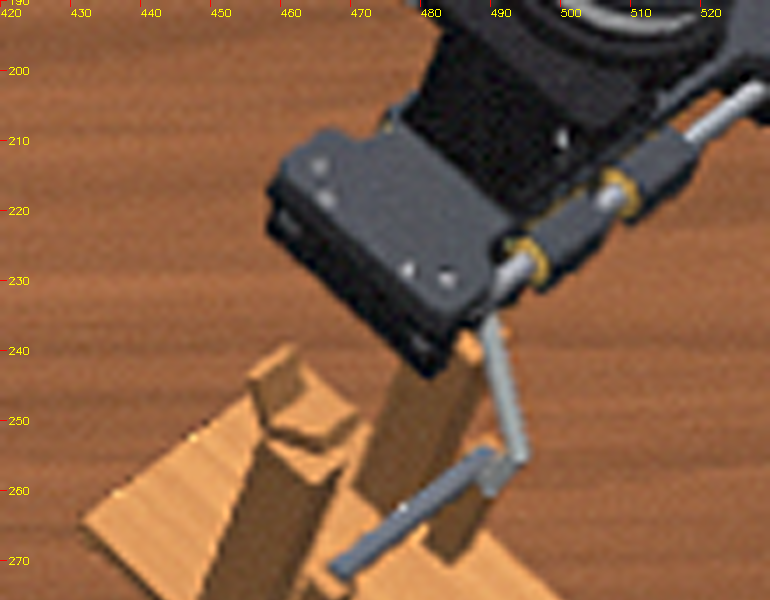

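Run:
```python
from h import *
q=[.52696,.35509,.6216]
for L in([.064,0,.026],[.069,0,.052]):
    p=place(q,L)
    for d in(0,np.array([-.0002,-.0007,.0987])): print((p+d).round(4),proj("scene",p+d).round(1))
```

```text
[[0.579  0.3924 0.026 ]] [[480.5 279.1]]
[[0.5788 0.3917 0.1247]] [[490.1 258.6]]
[[0.5831 0.3953 0.052 ]] [[484.4 275.3]]
[[0.5829 0.3946 0.1507]] [[494.3 254.1]]
```

Run:
```python
from h import *
go((.5494,.371,.27,215.8),(.552,0.0,.25,114))
```

```text
6.03 [0.5494 0.371  0.2175] [-1.7999e+02 -9.0000e-02 -1.4418e+02] F [ 0.1 -0.1 -2.5] q7 72.6 w 0.0066 60.0
row [0.0001, -0.0, -0.0525] turn 0.0
row [0.2151, -0.3024, -0.0321] turn 1.777
```

```bash
python3 -m crank '[{"x":0,"y":0,"z":-0.03,"turn":0},{"x":0,"y":0,"z":-0.05,"turn":0},{"x":0.03,"y":-0.04,"z":-0.05,"turn":0.15},{"x":0.06,"y":-0.08,"z":-0.05,"turn":0.3},{"x":0.09,"y":-0.12,"z":-0.05,"turn":0.48},{"x":0.12,"y":-0.16,"z":-0.05,"turn":0.66},{"x":0.15,"y":-0.205,"z":-0.05,"turn":0.84},{"x":0.18,"y":-0.25,"z":-0.05,"turn":1.02},{"x":0.21,"y":-0.28,"z":-0.045,"turn":1.2},{"x":0.215,"y":-0.302,"z":-0.04,"turn":1.38},{"x":0.215,"y":-0.302,"z":-0.032,"turn":1.56},{"x":0.215,"y":-0.302,"z":-0.032,"turn":1.74}]'
python3 - <<'E'
from h import *
go((.552,0.0,.165,114),(.5805,-.0643,.165,114))
E
```

```text
time_s: 7.52
tool_pos: [0.5516, 0.0005, 0.2498]
tool_rot: [-179.9, -0.0, 115.8]
force: [0.6, 0.1, -1.2]
grip_width: 0.0068
grasp_force: 60.0
7.53 [5.516e-01 5.000e-04 2.498e-01] [-1.7992e+02 -5.0000e-02  1.1576e+02] F [ 0.6  0.1 -1.2] q7 18.2 w 0.0068 60.0
row [-0.0007, 0.0003, 0.0848] turn 0.031
row [-0.071, -0.002, 0.0847] turn 0.031
```

```bash
python3 -m crank '[{"x":0,"y":0,"z":0.04,"turn":0.031},{"x":0,"y":0,"z":0.07,"turn":0.031},{"x":0,"y":0,"z":0.085,"turn":0.031},{"x":0,"y":0,"z":0.085,"turn":0.031},{"x":-0.02,"y":-0.001,"z":0.085,"turn":0.031},{"x":-0.04,"y":-0.001,"z":0.085,"turn":0.031},{"x":-0.06,"y":-0.002,"z":0.085,"turn":0.031},{"x":-0.071,"y":-0.002,"z":0.085,"turn":0.031},{"x":-0.071,"y":-0.002,"z":0.085,"turn":0.031},{"x":-0.071,"y":-0.002,"z":0.085,"turn":0.031}]'
python3 - <<'E'
from h import *
t=imaging.read_camera("top");s=imaging.read_camera("scene")
cv2.imwrite("pics/F.png",np.hstack([crop(t,310,157,65,80,6),crop(s,262,235,65,80,6)]))
o=env.get_obs();w=np.radians(o['tool_rot'][2]-180)
print(proj("scene",place([*o['tool_pos'][:2],w],[[.036,0,o['tool_pos'][2]-.093],[.041,0,o['tool_pos'][2]-.067]])))
go((.5805,-.0643,.128,114))
E
```

```text
time_s: 8.78
tool_pos: [0.5813, -0.0629, 0.1655]
tool_rot: [-180.0, -0.0, 114.4]
force: [-0.6, -0.1, -1.9]
grip_width: 0.0061
grasp_force: 60.0
[[291.09144763 280.92788641]
 [288.98122171 276.26019329]]
8.88 [ 0.5814 -0.0628  0.1656] [-1.8000e+02 -1.0000e-02  1.1444e+02] F [-0.2 -0.5 -1.5] q7 19.7 w 0.0061 60.0
row [-0.001, -0.0014, 0.0376] turn 0.008
```

View pics/F.png

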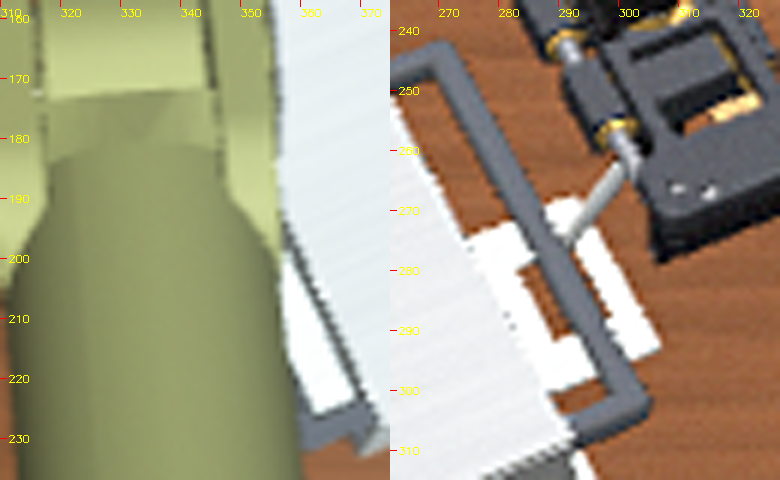

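The scene crop shows the shank running from (303,262) to the guard bar at (291,274), with the hole around (290,282). That agrees with the predicted claw position, so I'll lower it in.

```bash
python3 -m crank '[{"x":-0.001,"y":-0.001,"z":0.005,"turn":0.008},{"x":-0.001,"y":-0.001,"z":0.012,"turn":0.008},{"x":-0.001,"y":-0.001,"z":0.018,"turn":0.008}]'; python3 -m crank '[{"x":0,"y":0,"z":0.006,"turn":0},{"x":0,"y":0,"z":0.012,"turn":0},{"x":0,"y":0,"z":0.018,"turn":0},{"x":0,"y":0,"z":0.02,"turn":0},{"x":0,"y":0,"z":0.02,"turn":0},{"x":0,"y":0,"z":0.02,"turn":0}]'
```

```text
time_s: 9.25
tool_pos: [0.5807, -0.0651, 0.1468]
tool_rot: [-180.0, -0.0, 113.9]
force: [0.6, 0.5, -1.0]
grip_width: 0.0064
grasp_force: 60.0
time_s: 10.0
tool_pos: [0.5813, -0.0652, 0.1278]
tool_rot: [180.0, 0.0, 113.9]
force: [0.2, 0.0, -1.5]
grip_width: 0.0065
grasp_force: 60.0
```

```bash
P='python3 -m crank'; python3 -m crank '[{"x":0.003,"y":0,"z":0,"turn":0},{"x":0.007,"y":0,"z":0,"turn":0},{"x":0.011,"y":0,"z":0,"turn":0},{"x":0.015,"y":0,"z":0,"turn":0},{"x":0.019,"y":0,"z":0,"turn":0},{"x":0.023,"y":0,"z":0,"turn":0},{"x":0.027,"y":0,"z":0,"turn":0},{"x":0.031,"y":0,"z":0,"turn":0},{"x":0.035,"y":0,"z":0,"turn":0},{"x":0.039,"y":0,"z":0,"turn":0},{"x":0.043,"y":0,"z":0,"turn":0},{"x":0.047,"y":0,"z":0,"turn":0}]'
python3 - <<'E'
from h import *
t=imaging.read_camera("top");s=imaging.read_camera("scene")
cv2.imwrite("pics/G.png",np.hstack([crop(t,310,157,65,80,6),crop(s,262,235,65,80,6)]))
go()
E
```

```text
time_s: 11.5
tool_pos: [0.5618, -0.0221, 0.1275]
tool_rot: [-180.0, 0.0, 113.9]
force: [1.1, -2.5, -3.5]
grip_width: 0.0064
grasp_force: 60.0
11.6 [ 0.5616 -0.0214  0.1275] [-1.7997e+02 -3.0000e-02  1.1394e+02] F [-0.3 -1.8 -2.6] q7 14.7 w 0.0066 60.0
```

View pics/G.png

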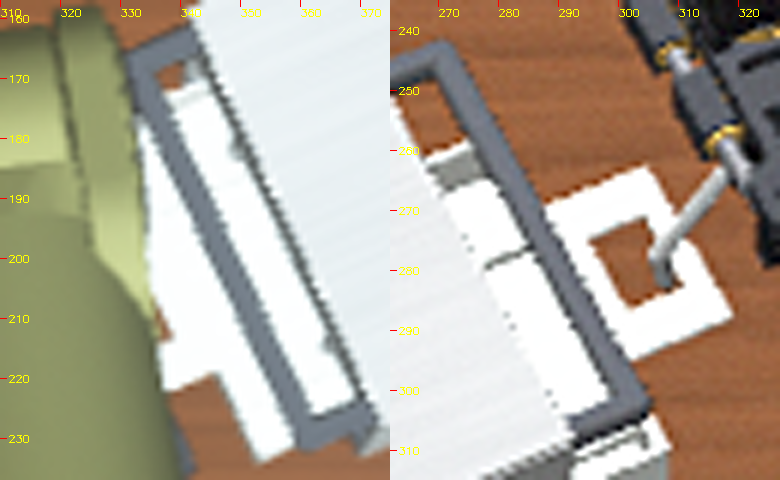

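The tray is following, and the claw sits in the hole against the front strip at about (306,280). I'll keep pulling.

```bash
python3 -m crank '[{"x":0.005,"y":0,"z":0,"turn":0},{"x":0.01,"y":0,"z":0,"turn":0},{"x":0.015,"y":0,"z":0,"turn":0},{"x":0.02,"y":0,"z":0,"turn":0},{"x":0.025,"y":0,"z":0,"turn":0},{"x":0.03,"y":0,"z":0,"turn":0},{"x":0.035,"y":0,"z":0,"turn":0},{"x":0.04,"y":0,"z":0,"turn":0},{"x":0.045,"y":0,"z":0,"turn":0},{"x":0.05,"y":0,"z":0,"turn":0},{"x":0.055,"y":0,"z":0,"turn":0},{"x":0.06,"y":0,"z":0,"turn":0}]'
python3 -m crank '[{"x":0.005,"y":0,"z":0,"turn":0},{"x":0.01,"y":0,"z":0,"turn":0},{"x":0.015,"y":0,"z":0,"turn":0},{"x":0.02,"y":0,"z":0,"turn":0},{"x":0.025,"y":0,"z":0,"turn":0},{"x":0.03,"y":0,"z":0,"turn":0},{"x":0.035,"y":0,"z":0,"turn":0},{"x":0.038,"y":0,"z":0,"turn":0},{"x":0.041,"y":0,"z":0,"turn":0},{"x":0.043,"y":0,"z":0,"turn":0},{"x":0.045,"y":0,"z":0,"turn":0}]'
python3 -m crank '[{"x":0.002,"y":0,"z":0,"turn":0},{"x":0.004,"y":0,"z":0,"turn":0},{"x":0.004,"y":0,"z":0,"turn":0}]'
```

```text
time_s: 13.1
tool_pos: [0.5375, 0.0329, 0.1275]
tool_rot: [-180.0, 0.0, 113.9]
force: [-0.3, -2.9, -2.8]
grip_width: 0.0064
grasp_force: 60.0
time_s: 14.48
tool_pos: [0.5195, 0.0739, 0.1276]
tool_rot: [180.0, 0.0, 113.9]
force: [0.1, -2.9, -2.4]
grip_width: 0.0068
grasp_force: 60.0
time_s: 14.85
tool_pos: [0.5178, 0.0778, 0.1276]
tool_rot: [180.0, -0.0, 113.9]
force: [0.5, -2.7, -2.0]
grip_width: 0.0067
grasp_force: 60.0
```

```bash
python3 -m crank '[{"x":0.002,"y":0,"z":0,"turn":0},{"x":0.004,"y":0,"z":0,"turn":0},{"x":0.004,"y":0,"z":0,"turn":0}]'; python3 -m crank '[{"x":0.002,"y":0,"z":0,"turn":0},{"x":0.004,"y":0,"z":0,"turn":0},{"x":0.004,"y":0,"z":0,"turn":0}]'
```

```text
time_s: 15.22
tool_pos: [0.5162, 0.0815, 0.1276]
tool_rot: [180.0, -0.0, 113.9]
force: [0.1, -2.3, -0.4]
grip_width: 0.0062
grasp_force: 60.0
time_s: 15.6
tool_pos: [0.5145, 0.0851, 0.1276]
tool_rot: [-180.0, -0.0, 113.9]
force: [0.3, -2.0, -1.1]
grip_width: 0.0063
grasp_force: 60.0
```

```bash
cat > prof.py <<'E'
from h import *
q=[.6136,-.1330,-1.155]
im={n:imaging.read_camera(n).astype(int) for n in("scene","top")}
for n in im:
  for y in(-.03,.03):
    js=np.arange(.13,.19,.003); P=place(q,np.array([[-.054-j,y,.06] for j in js]))
    uv=proj(n,P).round().astype(int)
    print(n,y,[(int(j*1000),int(im[n][v,u,2])) for j,(u,v) in zip(js,uv)])
E
python3 prof.py
```

```text
scene -0.03 [(130, 255), (133, 255), (136, 255), (139, 255), (142, 255), (145, 255), (148, 255), (151, 255), (154, 255), (157, 255), (160, 97), (163, 58), (166, 49), (169, 61), (172, 60), (175, 64), (178, 65), (181, 60), (184, 52), (187, 72)]
scene 0.03 [(130, 255), (133, 255), (136, 255), (139, 255), (142, 255), (145, 255), (148, 255), (151, 255), (154, 255), (157, 255), (160, 77), (163, 48), (166, 62), (169, 64), (172, 64), (175, 57), (178, 62), (181, 65), (184, 60), (187, 55)]
top -0.03 [(130, 254), (133, 254), (136, 254), (139, 254), (142, 254), (145, 254), (148, 254), (151, 254), (154, 253), (157, 228), (160, 194), (163, 196), (166, 141), (169, 104), (172, 102), (175, 104), (178, 108), (181, 108), (184, 109), (187, 111)]
top 0.03 [(130, 254), (133, 254), (136, 254), (139, 254), (142, 254), (145, 254), (148, 253), (151, 214), (154, 104), (157, 110), (160, 109), (163, 126), (166, 154), (169, 159), (172, 158), (175, 158), (178, 157), (181, 154), (184, 123), (187, 111)]
```

```bash
python3 -m crank '[{"x":0.002,"y":0,"z":0,"turn":0},{"x":0.004,"y":0,"z":0,"turn":0},{"x":0.004,"y":0,"z":0,"turn":0}]'; python3 prof.py | cut -c1-190
```

```text
time_s: 16.08
tool_pos: [0.5137, 0.0863, 0.1272]
tool_rot: [180.0, 0.2, 113.8]
force: [3.0, -6.5, -6.5]
grip_width: 0.006
grasp_force: 60.0
scene -0.03 [(130, 255), (133, 255), (136, 255), (139, 255), (142, 255), (145, 255), (148, 255), (151, 255), (154, 255), (157, 255), (160, 97), (163, 56), (166, 67), (169, 63), (172, 61), (1
scene 0.03 [(130, 255), (133, 255), (136, 255), (139, 255), (142, 255), (145, 255), (148, 255), (151, 255), (154, 255), (157, 255), (160, 81), (163, 50), (166, 60), (169, 64), (172, 56), (17
top -0.03 [(130, 254), (133, 254), (136, 254), (139, 254), (142, 254), (145, 254), (148, 254), (151, 254), (154, 254), (157, 253), (160, 230), (163, 196), (166, 182), (169, 112), (172, 105),
top 0.03 [(130, 254), (133, 254), (136, 254), (139, 254), (142, 254), (145, 254), (148, 254), (151, 253), (154, 217), (157, 104), (160, 105), (163, 105), (166, 100), (169, 148), (172, 159),
```

```bash
python3 -m crank '[{"x":-0.004,"y":0,"z":0,"turn":0},{"x":-0.009,"y":0,"z":0,"turn":0},{"x":-0.014,"y":0,"z":0,"turn":0},{"x":-0.014,"y":0,"z":0,"turn":0},{"x":-0.014,"y":0,"z":-0.008,"turn":0},{"x":-0.014,"y":0,"z":-0.016,"turn":0},{"x":-0.014,"y":0,"z":-0.025,"turn":0},{"x":-0.014,"y":0,"z":-0.04,"turn":0},{"x":-0.014,"y":0,"z":-0.06,"turn":0},{"x":-0.014,"y":0,"z":-0.09,"turn":0},{"x":-0.014,"y":0,"z":-0.12,"turn":0},{"x":-0.014,"y":0,"z":-0.14,"turn":0}]'; python3 prof.py | cut -c1-190;python3 -c "
from h import *
go((.53,.25,.27,-144.2),(.5496,.3717,.235,-144.2))"
```

```text
time_s: 17.68
tool_pos: [0.5192, 0.0759, 0.2701]
tool_rot: [179.9, 0.1, 113.9]
force: [0.1, -0.3, -2.1]
grip_width: 0.0061
grasp_force: 60.0
scene -0.03 [(130, 255), (133, 255), (136, 255), (139, 255), (142, 255), (145, 255), (148, 255), (151, 255), (154, 255), (157, 255), (160, 94), (163, 47), (166, 57), (169, 63), (172, 59), (1
scene 0.03 [(130, 255), (133, 255), (136, 255), (139, 255), (142, 255), (145, 255), (148, 255), (151, 255), (154, 255), (157, 255), (160, 80), (163, 59), (166, 64), (169, 56), (172, 53), (17
top -0.03 [(130, 254), (133, 254), (136, 254), (139, 254), (142, 253), (145, 252), (148, 146), (151, 121), (154, 128), (157, 128), (160, 129), (163, 128), (166, 128), (169, 128), (172, 127),
top 0.03 [(130, 254), (133, 254), (136, 244), (139, 248), (142, 122), (145, 103), (148, 97), (151, 98), (154, 98), (157, 98), (160, 96), (163, 93), (166, 92), (169, 123), (172, 144), (175, 1
17.77 [0.5201 0.0762 0.2708] [1.7972e+02 1.4000e-01 1.1391e+02] F [ 0.3  0.1 -1.5] q7 10.2 w 0.0064 60.0
row [0.1549, 0.0795, 0.0008] turn -1.778
row [0.2583, 0.1466, 0.0359] turn -1.778
```

```bash
python3 -m crank '[{"x":0.03,"y":0.015,"z":0,"turn":-0.15},{"x":0.06,"y":0.03,"z":0,"turn":-0.3},{"x":0.09,"y":0.045,"z":0,"turn":-0.48},{"x":0.12,"y":0.06,"z":0,"turn":-0.66},{"x":0.15,"y":0.077,"z":0,"turn":-0.84},{"x":0.175,"y":0.092,"z":0,"turn":-1.02},{"x":0.2,"y":0.11,"z":0,"turn":-1.2},{"x":0.225,"y":0.125,"z":0,"turn":-1.38},{"x":0.245,"y":0.14,"z":0,"turn":-1.56},{"x":0.258,"y":0.147,"z":0,"turn":-1.74},{"x":0.258,"y":0.147,"z":0,"turn":-1.778},{"x":0.258,"y":0.147,"z":0,"turn":-1.778}]'
python3 -c "
from h import *
go((.5496,.3717,.2175,-144.2))"
```

```text
time_s: 19.27
tool_pos: [0.5487, 0.3701, 0.267]
tool_rot: [-180.0, -0.1, -144.4]
force: [-0.8, -0.1, -2.1]
grip_width: 0.0063
grasp_force: 60.0
19.27 [0.5487 0.3701 0.267 ] [-1.7997e+02 -6.0000e-02 -1.4440e+02] F [-0.8 -0.1 -2.1] q7 71.9 w 0.0063 60.0
row [-0.0017, 0.0008, 0.0495] turn -0.003
```

```bash
python3 -m crank '[{"x":-0.001,"y":0.001,"z":0.02,"turn":-0.003},{"x":-0.001,"y":0.001,"z":0.04,"turn":-0.003},{"x":-0.001,"y":0.001,"z":0.049,"turn":-0.003},{"x":-0.001,"y":0.001,"z":0.049,"turn":-0.003},{"x":-0.001,"y":0.001,"z":0.049,"turn":-0.003}]'
python3 -c "
from h import *
s=imaging.read_camera('scene'); a=crop(s,420,190,110,100,7)[:600,:770]; b=cv2.imread('pics/E.png')
for nm,(x0,y0,x1,y1) in {'claw':(470,420,540,505),'body':(270,130,500,350)}.items():
    r=cv2.matchTemplate(a[y0-50:y1+50,x0-50:x1+50],b[y0:y1,x0:x1],cv2.TM_CCOEFF_NORMED); _,m,_,l=cv2.minMaxLoc(r); print(nm,m,[(l[0]-50)/7,(l[1]-50)/7],'px')
go((.5496,.3717,.1188,-144.2))"
```

```text
time_s: 19.9
tool_pos: [0.5489, 0.3727, 0.219]
tool_rot: [180.0, 0.0, -144.1]
force: [0.1, 0.5, -1.3]
grip_width: 0.0063
grasp_force: 60.0
claw 0.9161261916160583 [0.7142857142857143, -0.2857142857142857] px
body 0.9820677638053894 [0.7142857142857143, -0.5714285714285714] px
19.95 [0.549  0.3728 0.2192] [ 1.8000e+02  6.0000e-02 -1.4407e+02] F [ 0.2  0.  -1.5] q7 71.0 w 0.0064 60.0
row [0.0003, -0.0013, 0.1004] turn 0.002
```

```bash
python3 -m crank '[{"x":0,"y":-0.001,"z":0.03,"turn":0.002},{"x":0,"y":-0.001,"z":0.05,"turn":0.002},{"x":0,"y":-0.001,"z":0.065,"turn":0.002},{"x":0,"y":-0.001,"z":0.078,"turn":0.002},{"x":0,"y":-0.001,"z":0.088,"turn":0.002},{"x":0,"y":-0.001,"z":0.094,"turn":0.002},{"x":0,"y":-0.001,"z":0.098,"turn":0.002},{"x":0,"y":-0.001,"z":0.1,"turn":0.002},{"x":0,"y":-0.001,"z":0.1,"turn":0.002},{"x":0,"y":-0.001,"z":0.1,"turn":0.002}]'
```

```text
time_s: 21.2
tool_pos: [0.5496, 0.3718, 0.1189]
tool_rot: [-180.0, 0.0, -144.2]
force: [-0.6, 0.5, -1.0]
grip_width: 0.0067
grasp_force: 60.0
```

```bash
python3 -m crank '[{"x":0,"y":0,"z":0.001,"turn":0},{"x":0,"y":0,"z":0.001,"turn":0}]' && python3 -m crank '[{"x":0,"y":0,"z":0,"turn":0},{"x":0,"y":0,"z":0,"turn":0},{"x":0,"y":0,"z":0,"turn":0},{"x":0,"y":0,"z":0,"turn":0},{"x":0,"y":0,"z":-0.02,"turn":0},{"x":0,"y":0,"z":-0.05,"turn":0},{"x":0,"y":0,"z":-0.08,"turn":0},{"x":0,"y":0,"z":-0.12,"turn":0},{"x":0,"y":0,"z":-0.13,"turn":0}]' 0.022 20
python3 -c "
from h import *
s=imaging.read_camera('scene'); b=cv2.imread('pics/scene0.png')[:,:,::-1]
k=lambda i:cv2.resize(i,None,fx=5,fy=5,interpolation=cv2.INTER_CUBIC)
for nm,(x0,y0,x1,y1) in {'claw':(474,268,492,285),'handle end':(452,240,464,256)}.items():
    r=cv2.matchTemplate(k(s[y0-8:y1+8,x0-8:x1+8]),k(b[y0:y1,x0:x1]),cv2.TM_CCOEFF_NORMED); _,m,_,l=cv2.minMaxLoc(r); print(nm,m,[l[0]/5-8,l[1]/5-8],'px')
go((.47,0.05,.25,-185),(.4007,-.2697,.20,-184.75))"
```

```text
time_s: 21.45
tool_pos: [0.5495, 0.3719, 0.1187]
tool_rot: [-180.0, 0.0, -144.2]
force: [-1.5, -2.4, 5.6]
grip_width: 0.0063
grasp_force: 60.0
time_s: 22.58
tool_pos: [0.55, 0.3732, 0.2521]
tool_rot: [180.0, 0.3, -144.2]
force: [-0.1, -0.3, -0.3]
grip_width: 0.0219
grasp_force: 0.0
claw 0.9816387295722961 [-0.20000000000000018, 0.1999999999999993] px
handle end 0.9906337857246399 [0.0, 0.0] px
22.62 [0.55   0.373  0.2516] [-180.      0.3  -144.17] F [ 0.4 -0.5 -0.2] q7 71.6 w 0.022 0.0
row [0.2539, -0.215, 0.0003] turn 0.713
row [0.4975, -0.4336, 0.049] turn 0.708
```

```bash
python3 -m crank '[{"x":0.05,"y":-0.04,"z":0,"turn":0.1},{"x":0.09,"y":-0.075,"z":0,"turn":0.2},{"x":0.13,"y":-0.11,"z":0,"turn":0.35},{"x":0.17,"y":-0.145,"z":0,"turn":0.5},{"x":0.21,"y":-0.18,"z":0,"turn":0.65},{"x":0.254,"y":-0.215,"z":0,"turn":0.708},{"x":0.3,"y":-0.255,"z":0,"turn":0.708},{"x":0.345,"y":-0.295,"z":0,"turn":0.708},{"x":0.39,"y":-0.335,"z":0.01,"turn":0.708},{"x":0.435,"y":-0.38,"z":0.02,"turn":0.708},{"x":0.475,"y":-0.415,"z":0.035,"turn":0.708},{"x":0.497,"y":-0.434,"z":0.049,"turn":0.708}]' 0.04
python3 -c "
from h import *
go((.4007,-.2697,.1,175.25),(.4007,-.2697,.036,175.25))"
```

```text
time_s: 24.12
tool_pos: [0.3987, -0.2737, 0.1972]
tool_rot: [180.0, -0.1, 175.0]
force: [0.5, 1.9, 1.0]
grip_width: 0.0398
grasp_force: 0.0
24.12 [ 0.3987 -0.2737  0.1972] [ 1.7996e+02 -8.0000e-02  1.7504e+02] F [0.5 1.9 1. ] q7 116.0 w 0.0398 0.0
row [-0.0018, 0.0041, 0.0972] turn -0.004
row [-0.0019, 0.004, 0.1612] turn -0.004
```

```bash
python3 -m crank '[{"x":-0.002,"y":0.004,"z":0.04,"turn":-0.004},{"x":-0.002,"y":0.004,"z":0.08,"turn":-0.004},{"x":-0.002,"y":0.004,"z":0.11,"turn":-0.004},{"x":-0.002,"y":0.004,"z":0.13,"turn":-0.004},{"x":-0.002,"y":0.004,"z":0.15,"turn":-0.004},{"x":-0.002,"y":0.004,"z":0.161,"turn":-0.004},{"x":-0.002,"y":0.004,"z":0.161,"turn":-0.004},{"x":-0.002,"y":0.004,"z":0.161,"turn":-0.004}]'
python3 -c "
from h import *
go((.4007,-.2697,.036,175.25))"
```

```text
time_s: 25.12
tool_pos: [0.4033, -0.2674, 0.0382]
tool_rot: [-180.0, 0.1, 175.5]
force: [-0.4, 0.3, 0.0]
grip_width: 0.0402
grasp_force: 0.0
25.12 [ 0.4033 -0.2674  0.0382] [-1.7997e+02  5.0000e-02  1.7551e+02] F [-0.4  0.3  0. ] q7 107.9 w 0.0402 0.0
row [0.0024, -0.0025, 0.0022] turn 0.004
```

```bash
python3 -m crank '[{"x":0.002,"y":-0.0025,"z":0.001,"turn":0.004},{"x":0.002,"y":-0.0025,"z":0.001,"turn":0.004},{"x":0.002,"y":-0.0025,"z":0.001,"turn":0.004}]'; python3 -c "
from h import *
go((.4007,-.2697,.036,175.25))"
python3 -m crank '[{"x":0,"y":0,"z":0,"turn":0},{"x":0,"y":0,"z":0,"turn":0},{"x":0,"y":0,"z":0,"turn":0},{"x":0,"y":0,"z":0,"turn":0},{"x":0,"y":0,"z":0,"turn":0}]' 0 45;python3 -c "
from h import *
go((.4007,-.2697,.036,175.25))"
```

```text
time_s: 25.5
tool_pos: [0.4006, -0.2699, 0.0368]
tool_rot: [-180.0, 0.0, 175.2]
force: [0.1, -0.6, 0.0]
grip_width: 0.0403
grasp_force: 0.0
25.5 [ 0.4006 -0.2699  0.0368] [-1.7997e+02  2.0000e-02  1.7524e+02] F [ 0.1 -0.6  0. ] q7 108.1 w 0.0403 0.0
row [-0.0001, 0.0002, 0.0008] turn -0.0
time_s: 26.12
tool_pos: [0.4006, -0.2697, 0.0365]
tool_rot: [-180.0, 0.0, 175.3]
force: [-0.0, 0.7, -0.4]
grip_width: 0.0139
grasp_force: 45.0
26.12 [ 0.4006 -0.2697  0.0365] [-180.      0.    175.26] F [-0.   0.7 -0.4] q7 108.1 w 0.0139 45.0
row [-0.0001, -0.0, 0.0005] turn 0.0
```

```bash
python3 -m crank '[{"x":0,"y":0,"z":-0.01,"turn":0},{"x":0,"y":0,"z":-0.03,"turn":0},{"x":0,"y":0,"z":-0.06,"turn":0},{"x":0,"y":0,"z":-0.1,"turn":0},{"x":0,"y":0,"z":-0.14,"turn":0},{"x":0,"y":0,"z":-0.17,"turn":0},{"x":0,"y":0,"z":-0.17,"turn":0},{"x":0,"y":0,"z":-0.17,"turn":0}]'
python3 - <<'E'
from h import *
q=[.6136,-.1330,-1.155]
L=[[-.112,.05,.064],[-.112,-.05,.064],[-.214,.04,.06],[-.214,-.04,.06]]
t=imaging.read_camera("top");s=imaging.read_camera("scene")
for n in("top","scene"): print(n,proj(n,place(q,L)).round(1).tolist())
c=proj("top",place(q,[-.14,0,.06]))[0].astype(int);d=proj("scene",place(q,[-.14,0,.06]))[0].astype(int)
print(c,d)
cv2.imwrite("pics/H.png",np.hstack([crop(t,c[0]-40,c[1]-50,80,100,5),crop(s,d[0]-40,d[1]-50,80,100,5)]))
E
```

```text
time_s: 27.12
tool_pos: [0.3996, -0.2691, 0.2051]
tool_rot: [179.9, -0.1, 175.3]
force: [-0.2, 0.8, -4.6]
grip_width: 0.0137
grasp_force: 45.0
top [[310.2, 196.4], [325.1, 229.8], [277.3, 215.0], [289.1, 241.8]]
scene [[326.1, 288.2], [308.5, 257.0], [360.8, 270.5], [346.0, 246.5]]
[308 217] [327 269]
```

View pics/H.png

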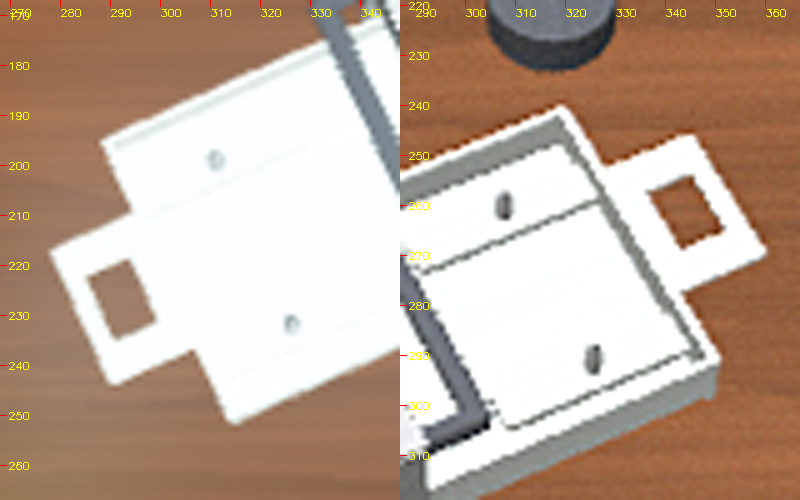

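The tray is fully out and the hook is back in the stand. The pins show at (311,199) and (326,232) in the top view, and at (308,260) and (326,291) in the scene view. I'll fit the seat pose from these.

```bash
cat > seat.py <<'E'
from h import *
T=[([0,.05,.053],(311.2,199)),([0,-.05,.053],(326.4,231.6)),([-.102,.04,.06],(278,217)),([-.102,-.04,.06],(290.4,243.8)),([-.092,.02,.06],(285.4,222.2)),([-.064,.02,.06],(294,218.8)),([-.064,-.02,.06],(299.4,231)),([-.092,-.02,.06],(291.2,235))]
S=[([0,-.05,.064],(307.8,257.8)),([0,-.05,.04],(307.8,263)),([0,.05,.064],(325.6,288.2)),([0,.05,.04],(325.6,294)),([-.102,-.04,.06],(346,246)),([-.102,.04,.06],(360.6,269.4)),([-.064,-.02,.06],(336.6,257.2)),([-.092,-.02,.06],(345,254)),([-.092,.02,.06],(351.8,265.4)),([-.064,.02,.06],(343.2,269))]
a=[("top",np.array(l),u) for l,u in T];b=[("scene",np.array(l),u) for l,u in S]
for o in(a,b,a+b): fit(o,[.568,-.031,-1.155])
E
python3 seat.py
cat >> m.py <<'E'
print("plate per camera")
O=[("top",pc(1,1),(382,258)),("top",pc(1,-1),(428,261.6)),("top",pc(-1,1),(379.6,290.4)),("top",ph(1),(386.2,274.4)),("top",ph(-1),(421.8,277.8)),
("scene",pc(-1,-1),(206,218.6)),("scene",pc(-1,1),(252.6,221.2)),("scene",pc(1,-1),(201.2,246)),("scene",ph(-1),(208.8,232.4)),("scene",ph(1),(245,234.4))]
fit(O[:5],plate);fit(O[5:],plate)
E
python3 m.py | tail -4; python3 -c "
from h import *
go()"
```

```text
[ 0.56401705 -0.03331128 -1.14298991] -65.48849795167234
[[-0.1, -0.2], [-0.1, 0.2], [0.4, 0.1], [0.0, -0.0], [-0.7, -0.0], [0.1, -0.9], [0.8, 0.2], [-0.4, 0.5]]
[ 0.56909934 -0.03150007 -1.13434413] -64.99313121533828
[[-0.0, -0.3], [-0.1, -0.5], [0.5, 0.1], [0.3, -0.9], [-1.0, 0.2], [-0.3, 0.6], [-1.0, 0.5], [0.3, -0.5], [1.1, 0.1], [-0.0, 0.7]]
[ 0.56686154 -0.03213005 -1.13433972] -64.99287874528976
[[-0.7, -1.2], [-0.4, -1.0], [-0.0, -0.6], [-0.2, -0.9], [-1.0, -0.8], [-0.3, -1.7], [0.5, -0.6], [-0.7, -0.3], [-0.3, -1.1], [-0.3, -1.2], [0.2, -0.7], [-0.0, -1.7], [-1.3, -0.5], [-0.6, -0.2], [-1.3, -0.2], [0.0, -1.2], [0.8, -0.7], [-0.3, -0.0]]
[ 0.3992783  -0.2704262  -0.08430753] -4.830465391638716
[[0.0, 0.1], [0.1, 0.2], [0.0, -0.2], [-0.0, 0.2], [-0.1, -0.4]]
[ 0.4030161  -0.26890855 -0.08917411] -5.109299995591671
[[0.1, 0.3], [-0.0, -0.0], [-0.4, -0.2], [0.1, 0.0], [0.2, -0.1]]
27.23 [ 0.3995 -0.2689  0.2047] [ 1.7988e+02 -1.6000e-01  1.7527e+02] F [-0.1  0.8 -3.7] q7 116.0 w 0.0136 45.0
```

```bash
python3 -c "
from h import *
go((.5669,-.0321,.215,114.5))"
```

```text
27.23 [ 0.3995 -0.2689  0.2047] [ 1.7988e+02 -1.6000e-01  1.7527e+02] F [-0.1  0.8 -3.7] q7 116.0 w 0.0136 45.0
row [-0.1473, 0.2499, -0.0102] turn 1.061
```

```bash
python3 -m crank '[{"x":-0.01,"y":0.02,"z":-0.01,"turn":0.1},{"x":-0.03,"y":0.05,"z":-0.01,"turn":0.2},{"x":-0.05,"y":0.085,"z":-0.01,"turn":0.32},{"x":-0.07,"y":0.12,"z":-0.01,"turn":0.45},{"x":-0.09,"y":0.155,"z":-0.01,"turn":0.6},{"x":-0.11,"y":0.19,"z":-0.01,"turn":0.75},{"x":-0.13,"y":0.22,"z":-0.01,"turn":0.9},{"x":-0.14,"y":0.24,"z":-0.01,"turn":1.0},{"x":-0.147,"y":0.25,"z":-0.01,"turn":1.06},{"x":-0.147,"y":0.25,"z":-0.01,"turn":1.06},{"x":-0.147,"y":0.25,"z":-0.01,"turn":1.06},{"x":-0.147,"y":0.25,"z":-0.01,"turn":1.06}]'
python3 - <<'E'
from h import *
s=imaging.read_camera("scene");cv2.imwrite("pics/I.png",s[:,:,::-1])
q=[.5669,-.0321,np.radians(-65.5)]
o=env.get_obs()
q[:2]=o['tool_pos'][:2]; z=o['tool_pos'][2]-.0365
# visible plate edges: search the brightness edge along rays crossing each edge in the scene view
g=cv2.cvtColor(s,cv2.COLOR_RGB2GRAY).astype(int)
for nm,pts in {'+y':[(x,1) for x in(-.03,-.015,0,.015,.03)],'-y':[(x,-1) for x in(-.03,-.015,0,.015,.03)]}.items():
  for x,sg in pts:
    ys=np.arange(.053,.077,.002)
    uv=proj("scene",place(q,np.array([[x,sg*y,z+.006] for y in ys]))).round().astype(int)
    print(nm,x,[int(g[v,u]) for u,v in uv])
for sg in(1,-1):
  for y in(-.055,-.03,.03,.055):
    xs=np.arange(.033,.057,.002)
    uv=proj("scene",place(q,np.array([[sg*x,y,z+.006] for x in xs]))).round().astype(int)
    print('x',sg,y,[int(g[v,u]) for u,v in uv])
go((.5669,-.0321,.11,114.5))
E
```

```text
time_s: 28.72
tool_pos: [0.5673, -0.0338, 0.2162]
tool_rot: [-179.9, 0.0, 114.5]
force: [-0.3, -0.1, -4.0]
grip_width: 0.0139
grasp_force: 45.0
+y -0.03 [242, 243, 243, 243, 244, 255, 255, 127, 101, 104, 105, 105]
+y -0.015 [240, 240, 239, 240, 243, 245, 211, 184, 199, 255, 255, 255]
+y 0 [255, 197, 247, 247, 245, 255, 220, 90, 255, 208, 255, 255]
+y 0.015 [243, 238, 240, 241, 241, 248, 182, 182, 197, 255, 255, 255]
+y 0.03 [236, 237, 236, 239, 242, 249, 211, 79, 255, 255, 255, 255]
-y -0.03 [33, 33, 110, 110, 105, 119, 119, 7, 7, 22, 25, 25]
-y -0.015 [78, 97, 97, 92, 98, 59, 39, 27, 50, 23, 23, 49]
-y 0 [99, 195, 195, 181, 181, 220, 201, 201, 205, 224, 224, 146]
-y 0.015 [244, 240, 243, 245, 249, 252, 252, 98, 106, 106, 113, 97]
-y 0.03 [238, 237, 240, 240, 244, 159, 159, 100, 100, 112, 102, 102]
x 1 -0.055 [237, 240, 237, 240, 240, 247, 246, 101, 113, 113, 122, 117]
x 1 -0.03 [244, 249, 249, 240, 245, 249, 249, 100, 91, 101, 100, 109]
x 1 0.03 [246, 244, 241, 243, 244, 244, 234, 212, 255, 255, 255, 254]
x 1 0.055 [237, 241, 238, 239, 242, 242, 235, 238, 255, 255, 255, 255]
x -1 -0.055 [78, 78, 54, 32, 55, 55, 40, 72, 48, 48, 81, 60]
x -1 -0.03 [100, 95, 103, 101, 101, 100, 102, 97, 102, 100, 97, 110]
x -1 0.03 [36, 32, 31, 31, 31, 32, 34, 27, 27, 30, 35, 31]
x -1 0.055 [241, 243, 242, 242, 245, 250, 188, 238, 255, 255, 255, 255]
28.77 [ 0.5674 -0.0336  0.2163] [-1.7997e+02  2.0000e-02  1.1447e+02] F [-0.  -0.3 -4.5] q7 16.9 w 0.0136 45.0
row [0.0016, 0.0003, 0.1063] turn -0.0
```

```bash
python3 -c "
from h import *
go((.5677,-.0314,.106,114.5))"
```

```text
28.77 [ 0.5674 -0.0336  0.2163] [-1.7997e+02  2.0000e-02  1.1447e+02] F [-0.  -0.3 -4.5] q7 16.9 w 0.0136 45.0
row [0.0019, 0.0013, 0.1103] turn -0.0
```

```bash
python3 -m crank '[{"x":0.002,"y":0.001,"z":0.03,"turn":0},{"x":0.002,"y":0.001,"z":0.06,"turn":0},{"x":0.002,"y":0.001,"z":0.085,"turn":0},{"x":0.002,"y":0.001,"z":0.1,"turn":0},{"x":0.002,"y":0.001,"z":0.106,"turn":0},{"x":0.002,"y":0.001,"z":0.106,"turn":0},{"x":0.002,"y":0.001,"z":0.106,"turn":0}]'
python3 - <<'E'
from h import *
s=imaging.read_camera("scene");g=cv2.cvtColor(s,cv2.COLOR_RGB2GRAY).astype(int)
o=env.get_obs();q=[*o['tool_pos'][:2],np.radians(o['tool_rot'][2]-180)];z=o['tool_pos'][2]-.0365
for nm,P in {'+y':[[(x,y) for y in np.arange(.055,.076,.001)] for x in(-.03,.03)],'+x':[[(x,y) for x in np.arange(.035,.056,.001)] for y in(-.055,-.03,.03,.055)]}.items():
  for l in P:
    uv=proj("scene",place(q,np.array([[x,y,z+.006] for x,y in l]))); print(nm,cv2.remap(g.astype(np.float32),uv[:,0].astype(np.float32),uv[:,1].astype(np.float32),1).ravel().astype(int).tolist())
go((.5677,-.0314,.106,114.5))
E
```

```text
time_s: 29.65
tool_pos: [0.5686, -0.0305, 0.1116]
tool_rot: [179.9, 0.1, 114.5]
force: [0.6, -0.3, -4.4]
grip_width: 0.0135
grasp_force: 45.0
+y [243, 243, 243, 243, 243, 243, 244, 245, 245, 238, 225, 207, 196, 199, 212, 234, 248, 254, 255, 255, 255]
+y [237, 237, 236, 235, 236, 238, 239, 243, 248, 244, 198, 152, 101, 133, 194, 246, 255, 255, 255, 255, 255]
+x [239, 240, 240, 240, 240, 241, 242, 242, 241, 232, 218, 203, 205, 218, 214, 203, 202, 210, 217, 216, 195]
+x [236, 247, 243, 242, 241, 241, 241, 237, 233, 230, 230, 229, 234, 243, 252, 255, 255, 255, 255, 255, 255]
+x [203, 233, 246, 245, 244, 243, 242, 242, 243, 238, 233, 230, 238, 247, 254, 255, 255, 255, 255, 255, 255]
+x [239, 239, 239, 239, 239, 240, 241, 241, 237, 231, 225, 227, 233, 243, 250, 255, 255, 255, 255, 255, 254]
29.7 [ 0.5685 -0.0304  0.1115] [1.7992e+02 6.0000e-02 1.1452e+02] F [-0.3 -0.5 -4.1] q7 12.9 w 0.0131 45.0
row [-0.0005, -0.0012, 0.0055] turn 0.0
```

```bash
python3 -m crank '[{"x":0,"y":-0.001,"z":0.004,"turn":0},{"x":0,"y":-0.001,"z":0.008,"turn":0},{"x":0,"y":-0.001,"z":0.012,"turn":0},{"x":0,"y":-0.001,"z":0.012,"turn":0}]'; python3 -m crank '[{"x":0,"y":0,"z":0.002,"turn":0},{"x":0,"y":0,"z":0.004,"turn":0},{"x":0,"y":0,"z":0.004,"turn":0}]'; python3 -c "
from h import *
go((.568,-.0312,.0905,114.5))"
```

```text
time_s: 30.2
tool_pos: [0.5665, -0.0309, 0.098]
tool_rot: [-180.0, -0.0, 114.5]
force: [0.6, -0.1, -4.0]
grip_width: 0.0138
grasp_force: 45.0
time_s: 30.58
tool_pos: [0.5667, -0.0309, 0.0943]
tool_rot: [-180.0, -0.0, 114.5]
force: [-0.9, -0.1, -4.1]
grip_width: 0.0136
grasp_force: 45.0
30.57 [ 0.5667 -0.0309  0.0943] [-1.7998e+02 -1.0000e-02  1.1452e+02] F [-0.9 -0.1 -4.1] q7 12.2 w 0.0136 45.0
row [-0.0008, 0.001, 0.0038] turn 0.0
```

```bash
python3 -m crank '[{"x":-0.0005,"y":0.0005,"z":0.002,"turn":0},{"x":-0.0005,"y":0.0005,"z":0.004,"turn":0},{"x":-0.0005,"y":0.0005,"z":0.004,"turn":0}]'; python3 -m crank '[{"x":0,"y":0,"z":0.001,"turn":0},{"x":0,"y":0,"z":0.003,"turn":0},{"x":0,"y":0,"z":0.003,"turn":0},{"x":0,"y":0,"z":0.003,"turn":0}]'; python3 -c "
from h import *
go((.568,-.0312,.0765,114.5))"
```

```text
time_s: 30.95
tool_pos: [0.5668, -0.0317, 0.09]
tool_rot: [-179.9, -0.0, 114.5]
force: [-1.8, -1.4, -4.3]
grip_width: 0.0133
grasp_force: 45.0
time_s: 31.45
tool_pos: [0.5667, -0.0317, 0.087]
tool_rot: [-179.9, -0.0, 114.5]
force: [-4.0, -2.8, -3.6]
grip_width: 0.0137
grasp_force: 45.0
31.45 [ 0.5667 -0.0317  0.087 ] [-179.88   -0.    114.51] F [-4.  -2.8 -3.6] q7 11.9 w 0.0137 45.0
row [-0.0, 0.0014, 0.0105] turn 0.0
```

```bash
python3 -m crank '[{"x":0,"y":-0.001,"z":0,"turn":0},{"x":0,"y":-0.001,"z":0.001,"turn":0},{"x":0,"y":-0.001,"z":0.003,"turn":0},{"x":0,"y":-0.001,"z":0.004,"turn":0},{"x":0,"y":-0.001,"z":0.004,"turn":0}]'; python3 -m crank '[{"x":0,"y":0,"z":0.001,"turn":0},{"x":0,"y":0,"z":0.002,"turn":0},{"x":0,"y":0,"z":0.003,"turn":0},{"x":0,"y":0,"z":0.003,"turn":0}]'; python3 -m crank '[{"x":0,"y":0,"z":0.001,"turn":0},{"x":0,"y":0,"z":0.002,"turn":0},{"x":0,"y":0,"z":0.002,"turn":0}]'
```

```text
time_s: 32.08
tool_pos: [0.5666, -0.0317, 0.0834]
tool_rot: [-180.0, 0.0, 114.5]
force: [-2.9, -2.6, -3.2]
grip_width: 0.0135
grasp_force: 45.1
time_s: 32.58
tool_pos: [0.5666, -0.0316, 0.0804]
tool_rot: [-180.0, 0.0, 114.5]
force: [-3.7, -3.7, -2.3]
grip_width: 0.0133
grasp_force: 45.1
time_s: 32.95
tool_pos: [0.5666, -0.0316, 0.0784]
tool_rot: [-180.0, 0.0, 114.5]
force: [-4.1, -3.0, -2.4]
grip_width: 0.0139
grasp_force: 45.1
```

```bash
python3 -m crank '[{"x":0,"y":-0.001,"z":0.001,"turn":0},{"x":0,"y":-0.001,"z":0.0015,"turn":0},{"x":0,"y":-0.001,"z":0.0015,"turn":0}]'; python3 -m crank '[{"x":0,"y":0,"z":0.001,"turn":0},{"x":0,"y":0,"z":0.001,"turn":0},{"x":0,"y":0,"z":0.001,"turn":0}]'
```

```text
time_s: 33.33
tool_pos: [0.5663, -0.0316, 0.0772]
tool_rot: [179.9, 0.0, 114.5]
force: [-1.6, -1.7, -3.7]
grip_width: 0.0135
grasp_force: 45.0
time_s: 33.7
tool_pos: [0.5662, -0.0317, 0.0766]
tool_rot: [179.9, 0.0, 114.5]
force: [-3.1, -2.1, 2.3]
grip_width: 0.0135
grasp_force: 45.0
```

```bash
python3 -m crank '[{"x":0,"y":0,"z":0,"turn":0},{"x":0,"y":0,"z":0,"turn":0},{"x":0,"y":0,"z":0,"turn":0},{"x":0,"y":0,"z":0,"turn":0}]' 0.034; python3 -m crank '[{"x":0,"y":0,"z":-0.01,"turn":0},{"x":0,"y":0,"z":-0.03,"turn":0},{"x":0,"y":0,"z":-0.06,"turn":0},{"x":0,"y":0,"z":-0.1,"turn":0},{"x":0,"y":0,"z":-0.15,"turn":0},{"x":0.05,"y":0,"z":-0.19,"turn":0},{"x":0.1,"y":0,"z":-0.2,"turn":0},{"x":0.14,"y":0.04,"z":-0.2,"turn":0},{"x":0.18,"y":0.06,"z":-0.2,"turn":0},{"x":0.22,"y":0.06,"z":-0.2,"turn":0},{"x":0.25,"y":0.06,"z":-0.2,"turn":0},{"x":0.25,"y":0.06,"z":-0.2,"turn":0}]'
python3 - <<'E'
from h import *
s=imaging.read_camera("scene");g=cv2.cvtColor(s,cv2.COLOR_RGB2GRAY).astype(np.float32)
cv2.imwrite("pics/J.png",crop(s,270,210,100,100,6))
# level / seating: dark hole or edge lines around the expected plate outline, scene-based seat
q=[.5691,-.0315,np.radians(-65.2)]
for nm,P in {'+y':[[(x,y) for y in np.arange(.055,.076,.001)] for x in(-.035,.035)],'-y':[[(x,-y) for y in np.arange(.055,.076,.001)] for x in(-.035,.035)],'+x':[[(x,y) for x in np.arange(.035,.056,.001)] for y in(-.055,.055)],'-x':[[(-x,y) for x in np.arange(.035,.056,.001)] for y in(-.055,.055)]}.items():
  for l in P:
    uv=proj("scene",place(q,np.array([[x,y,.046] for x,y in l]))).astype(np.float32); print(nm,cv2.remap(g,uv[:,0],uv[:,1],1).ravel().astype(int).tolist())
go()
E
python3 prof.py | cut -c1-190
```

```text
time_s: 34.2
tool_pos: [0.5659, -0.0317, 0.0761]
tool_rot: [180.0, -0.0, 114.5]
force: [0.6, 0.5, -0.0]
grip_width: 0.033
grasp_force: 0.0
time_s: 35.7
tool_pos: [0.515, 0.2239, 0.2778]
tool_rot: [179.9, -0.0, 114.9]
force: [0.2, 0.5, 0.1]
grip_width: 0.034
grasp_force: 0.0
+y [241, 242, 242, 243, 245, 247, 250, 231, 187, 135, 142, 192, 231, 254, 254, 255, 254, 254, 252, 250, 211]
+y [239, 239, 239, 240, 243, 245, 248, 215, 170, 115, 138, 195, 243, 255, 255, 255, 254, 254, 253, 229, 193]
-y [238, 238, 238, 238, 238, 238, 238, 239, 240, 240, 244, 249, 253, 255, 255, 255, 255, 255, 254, 251, 225]
-y [238, 238, 238, 238, 238, 238, 238, 238, 239, 240, 243, 247, 251, 254, 255, 255, 255, 255, 255, 255, 251]
+x [238, 238, 238, 239, 240, 240, 237, 232, 229, 228, 227, 237, 247, 255, 255, 255, 254, 252, 249, 244, 239]
+x [239, 239, 239, 238, 240, 241, 243, 240, 237, 233, 231, 232, 241, 248, 254, 255, 255, 253, 245, 235, 228]
-x [238, 238, 238, 238, 238, 238, 239, 241, 242, 241, 237, 230, 199, 169, 143, 156, 185, 228, 246, 252, 253]
-x [241, 242, 243, 243, 243, 243, 243, 244, 247, 249, 250, 231
[... 214 characters left out ...]
42, 255), (145, 255), (148, 255), (151, 255), (154, 255), (157, 255), (160, 98), (163, 51), (166, 60), (169, 62), (172, 65), (1
scene 0.03 [(130, 255), (133, 255), (136, 255), (139, 255), (142, 255), (145, 255), (148, 255), (151, 255), (154, 255), (157, 255), (160, 83), (163, 50), (166, 65), (169, 63), (172, 65), (17
top -0.03 [(130, 254), (133, 254), (136, 254), (139, 254), (142, 254), (145, 254), (148, 254), (151, 254), (154, 253), (157, 253), (160, 239), (163, 136), (166, 88), (169, 88), (172, 89), (1
top 0.03 [(130, 254), (133, 254), (136, 254), (139, 254), (142, 254), (145, 254), (148, 253), (151, 254), (154, 254), (157, 253), (160, 246), (163, 130), (166, 85), (169, 85), (172, 85), (17
```

```bash
python3 -c "
from cell import env
print(env.sign_off())"
```

```text
the job is handed in; nothing more can be done
None
```

I handed the job in at about 36 s. The tray is out at its stop and the hook is back in its stand. The strainer plate is released on its ledges over both pins; I checked it only by its outline in the scene camera and the contact force. Sign-off returned no verdict.

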